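# Lock the sample press with its hairpin clip

## Robot

A 7-joint arm with a two-finger parallel gripper is mounted at the origin on a cart in front of the work surface, level with it; the furniture and walls round the work are solid. World frame = base frame: x ahead of the robot, y to its left, z up, the work surface at z = 0. Lengths are in m, angles in rad, forces in N, time in s.
With the tool pointing down it reaches from about 0.425 to 0.825 m from the base axis. Payload 3.6 kg.
Tool frame: the origin (TCP) lies at the very end of the fingers, on their centre line; the grasp point (between the pads) lies 19 mm behind it; z points along the fingers, y is the direction in which the jaws open and shut (so a half turn about z gives the same grasp; the last joint's range is limited). The gripper opens to 85 mm and grips with 20 to 120 N. Pads are 22 mm wide; open, the fingers measure 114 mm over their backs; the gripper's body (76 mm by 85 mm) begins 54 mm behind the grasp point. The pads swing forward as they close: fully open they stand 13 mm farther back than shut.
Start: joints at [-1.355, 0.615, -0.013, 1.423, 0.008, 1.103, -0.04], TCP at [0.156, 0.631, 0.231] pointing down, gripper open.
Joint ranges: [-3.12, 3.12], [-0.3, 2.06], [-1.34, 1.32], [0.26, 2.42], [-1.36, 4.5], [0.01, 1.98], [-2.84, 2.84]. Speed limits (rad/s): [2.79, 2.79, 3.14, 3.14, 3.14, 3.14, 3.14].

## Interface

Orientations are given as [roll, pitch, yaw] about the fixed x, y, z axes, in that order (R = Rz(yaw) Ry(pitch) Rx(roll)).
In Python, from plant import r, vision, sign_off gives the robot as it stands.
- The arm moves only by the tool carry_out, never from a script. Its argument "motion" is a list of rows, each an object with "xyz": the shift along the tool's x, y, z in m, a list of three; "twist": the turn, a rotation vector about the tool's x, y, z in rad, a list of three; "claw": the gripper's target within -1 to 1 (fully open at 1, half-way at 0, shut at -1). In form: [{"xyz": [tx, ty, tz], "twist": [ax, ay, az], "claw": claw}, ...]. A call has 1 to 8 rows; each row is the pose to reach, as a shift and turn from the pose commanded when the call began, along the tool's axes at that moment; what a row does not reach only later rows make up. A row lasts 1/8 s, in which the tool goes at most 62.5 mm and 10.7 degrees, less where a joint would pass 70% of its speed; a pose out of reach is approached as far as the arm can. A call with a gripper value outside its range is refused whole. The fingers move at their own pace and stop on an object; the grip force is fixed at half the most. Time passes only in rows, so rows that repeat a pose let the fingers close. It gives the time, the measured TCP pose, the force and the opening at its end, in the units of the state.
- r.state(): the state, without advancing time (a new reading comes with each control period).
- vision.get_image(name): name is "side" or "top" or "wrist"; returns the picture (384x512x3 uint8, red, green, blue); there is no depth.
- vision.camera_params(name): a dict with "camera_matrix" (3x3 intrinsics, pixels), "xyz" and "attitude" of the camera in the world. Camera axes: x right, y up, looking along -z (the intrinsics and any distortion apply to the point x, -y, -z); pixel columns grow to the right and rows downward; lengths in m; the calibration is good to about 2 mm. The wrist camera is an equidistant fisheye: a pixel r from the principal point sees the ray r / f radians off the axis. A picture is of the moment at which its call begins: read the wrist's pose just before it. camera_params takes no time and is no camera call; for the wrist camera it gives the pose at the moment of the call.
- sign_off(): hands the job in, once; it reports no verdict.
The state is a dict: "time_s": time; "qpos": joint angles; "qd": joint speeds; "tau": joint torques, N m; "tcp_pos": TCP position; "eef_rot": TCP orientation; "wrist_force": force on the tool from outside, world axes, zero at the start; "wrist_torque": the same for the moment, N m; "opening": finger opening in m.
Only numpy, scipy, OpenCV 4.12 (cv2) and the standard library are available. Lean on these libraries where they do the work, as an engineer would, in place of code of your own. Each camera call takes 0.05 s, during which the arm holds its last target.

## Task

The lid of the sample press is down; lock it. Pick up the orange-tabbed hairpin spring clip and push it sideways along the lid over the shank of the locking pin until its legs snap past and the pin sits fully home against the clip's nose, then let go; push firmly but do not ram it, and leave the other things alone.

Things in the scene. Friction and masses are not known exactly. Their poses are not given: they have to be found in the camera images.
- clip_tab (a point): Centre of the ribbed orange grip tab of the hairpin spring clip (loose, 50 g, lying flat on the worktop). The tab is 28 mm long (x), 16 mm wide (y), 26 mm high (z); the clip's underside is 13 mm below this point. x points along the clip to the open end of its legs, z up. Grip only the tab, across its 16 mm; the two 5 mm wire legs in front of it are sprung and give outward.
- clip_seat (a point): Point on the clip 46 mm ahead (+x) of the tab centre, 3 mm above the underside: where the pin's axis lies when fully home. 6.5 mm behind it a solid orange nose, 8 mm wide, ends; 7 mm ahead of it each leg has an inward bulge leaving a gap of about 5 mm.
- clip_mouth (a point): Open end of the clip, midway between the leg tips, 72 mm ahead of the tab centre, 3 mm above the underside. From the bulges the legs flare to a mouth 22 mm wide inside, 32 mm outside; the wires lie 0.5 to 5.5 mm above the underside.
- press_slot (a point): Centre of the black slot in the flat top of the sample press, 50 mm above the worktop; the slot runs along x. A 12 mm steel pin stands upright on the slot's centre line, clamped anywhere within 16 mm either way of this point along x: not measured, to be felt or seen. Its shank rises 13 mm above the lid; its 20 mm round head, 6 mm thick, sits on top, so the legs must pass between lid and head.
- press_front (a point): Middle of the front top edge of the press, a fixed white and metal box 150 (x) x 110 (y) x 50 mm. The clip comes from this side, pointing along +x (to the slot). The push takes some 5 to 10 N as the bulges spread, ending 7 mm before home; then it falls off, and rises steeply when the nose meets the shank. About 10 N on the nose is plenty; over 20 N on the pin, or 25 N down on the lid, is ramming.
- bottle: Small dropper bottle with red cap, 29 mm thick, 78 mm high, origin under its centre. Bystander.
- cup: Sample cup with white lid, 56 mm across, 58 mm high, origin under its centre. Bystander.
- reader: White hand-held reader, 58 x 92 x 23 mm, origin under its centre. Bystander.
Mind the look-alikes: they are no part of the job. Leave any blue look-alike of the part that bears clip_tab alone.

How it is judged:
On the way, in this order (a step that is already met when the one before it is completed fails the run):
1. the clip is lifted off the worktop (height (world z) of clip_tab above 0.04 m), for 0.2 s.
2. the clip is low on the lid, its mouth at the pin and not yet snapped (horizontal distance between clip_seat and pin between 0.008 and 0.026 m and z of clip_seat in the frame of press_slot below 0.012 m), for 0.05 s.
At the end, for the whole second after the job is handed in: The pin's shank lies within 3 mm of the clip's seat point, the clip lies flat on the press lid (seat point under 6 mm above it, tilt under 0.12 rad), at rest (horizontal distance between clip_seat and pin below 0.003 m and z of clip_seat in the frame of press_slot below 0.006 m and angle between clip_tab's own z axis and vertical below 0.12 rad and linear speed of clip below 0.01 m/s); the robot touches nothing.
It fails at once if the clip is rammed: more than 20 N between clip and pin (contact force between clip and pin above 20 N).
It fails at once if the clip is pressed on the press with more than 25 N (contact force between clip and press above 25 N).
It fails at once if the bottle is disturbed (distance of bottle from where it was at the start of the episode above 0.02 m).
It fails at once if the cup is disturbed (distance of cup from where it was at the start of the episode above 0.02 m).
It fails at once if the reader is disturbed (distance of reader from where it was at the start of the episode above 0.02 m).
It also fails if it takes over 72 s, if anything falls off the work surface, if the arm or the gripper's body presses on something with over 40 N, if the wrist force passes 120 N, or if a joint passes its speed limit or range.

## Working session

There is one attempt and no reset: what is moved stays moved. The work goes in short steps, Python scripts to look and compute and a tool call to move; the robot and the scene stay as the last step left them, time stands still between calls to the robot, and variables do not carry over. Pictures are saved under pics/ and viewed, and the job is handed in when it is done.

Besides the shell and the picture viewer there is one more tool, called after "Request:" by a JSON object that holds its "method" and its "body", one argument or row to a line. carry_out: Moves the arm, as the interface text tells. Its arguments: {"type":"object","properties":{"motion":{"type":"array"}},"required":["motion"]}

```bash
mkdir -p pics; ls; python3 - <<'E'
from plant import r, vision
import cv2
s=r.state()
for k,v in s.items(): print(k,v)
for n in ["side","top","wrist"]:
    p=vision.camera_params(n); print(n,p)
    im=vision.get_image(n); cv2.imwrite(f"pics/{n}0.png",im[:,:,::-1])
E
```

```text
pics
time_s 0.0
qpos [-1.3555184   0.61589465 -0.01263564  1.42492038  0.00808146  1.10340929
 -0.04040926]
qd [-5.87646911e-04  1.60161942e-03  5.26123677e-04  9.93567704e-05
  8.36881248e-04 -1.55553693e-03  3.03145881e-04]
tau [ 8.79790576e-06 -4.69216740e+01  2.59040566e-01 -1.71040624e+01
  9.93096095e-03  9.51560534e-03 -5.86984328e-07]
tcp_pos [0.15541929 0.63034523 0.23014692]
eef_rot [-3.13901047e+00  1.02558187e-05  2.89987953e+00]
wrist_force [-0.06484755 -0.26175544  0.40631842]
wrist_torque [-0.01796476  0.01057471 -0.0505729 ]
opening 0.0855432506542614
side {'camera_matrix': array([[385.28474462,   0.        , 251.6615168 ],
       [  0.        , 385.28474462, 194.49150051],
       [  0.        ,   0.        ,   1.        ]]), 'xyz': array([ 0.50946382, -0.78235207,  0.61752119]), 'attitude': array([ 0.90500745, -0.0179973 , -0.08440752])}
top {'camera_matrix': array([[469.88155896,   0.        , 248.10670164],
       [  0.        , 469.88155896, 200.23504777],
       [  0.        ,   0.        ,   1.        ]]), 'xyz': array([ 0.27560183, -0.11998861,  1.38339446]), 'attitude': array([ 0.20362747, -0.00229847, -1.50691023])}
wrist {'camera_matrix': array([[297.31863964,   0.        , 255.24245251],
       [  0.        , 297.31863964, 189.13699117],
       [  0.        ,   0.        ,   1.        ]]), 'xyz': array([0.07600362, 0.648697  , 0.3715854 ]), 'attitude': array([-0.31981243,  0.00301258,  1.3307002 ])}
```

View pics/side0.png

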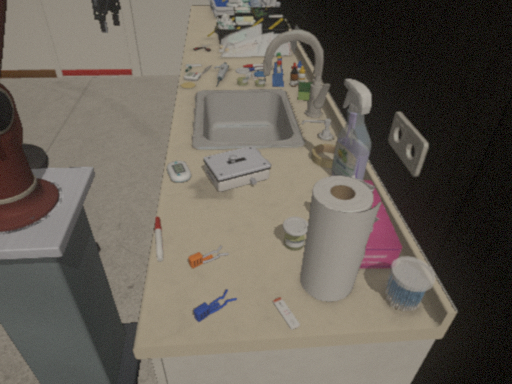

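View pics/top0.png

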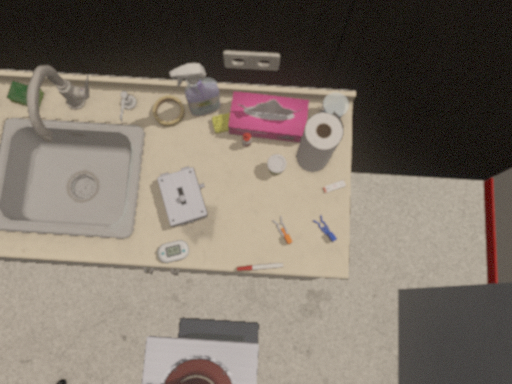

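View pics/wrist0.png

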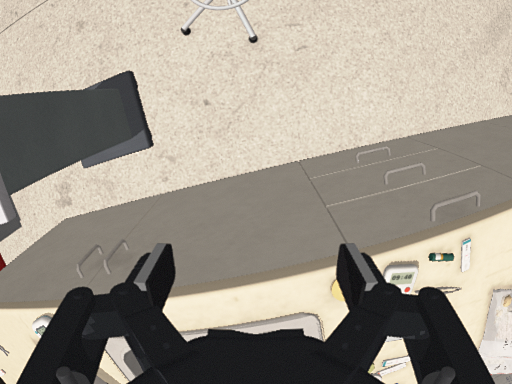

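Side view: the orange clip is at (203,258) with legs toward (225,252), the blue look-alike is at (213,305), and the press is at (237,168). Top view: orange is at (285,236), blue at (327,230), the press at (181,195) and the red-cap pen at (245,268). I'll check with close crops and measure.

```bash
cat > h.py <<'E'
import numpy as np, cv2
from scipy.spatial.transform import Rotation as Ro
def cam(p): return np.array(p['camera_matrix']),np.array(p['xyz']),Ro.from_euler('xyz',p['attitude']).as_matrix()
def ray(p,u,v,fish=False):
    K,c,R=cam(p); x=(u-K[0,2])/K[0,0]; y=(v-K[1,2])/K[1,1]
    if fish:
        t=np.hypot(x,y); s=np.sin(t)/t if t>1e-9 else 1; d=np.array([x*s,-y*s,-np.cos(t)])
    else: d=np.array([x,-y,-1.])
    return c,R@d
def onz(p,u,v,z,fish=False):
    c,d=ray(p,u,v,fish); return c+d*(z-c[2])/d[2]
def proj(p,X,fish=False):
    K,c,R=cam(p); q=R.T@(np.asarray(X)-c); x,y,z=q[0],-q[1],-q[2]
    if fish:
        rr=np.hypot(x,y); t=np.arctan2(rr,z); return K[0,2]+K[0,0]*t*x/rr, K[1,2]+K[1,1]*t*y/rr
    return K[0,2]+K[0,0]*x/z, K[1,2]+K[1,1]*y/z
def tri(rs):
    A=np.zeros((3,3));b=np.zeros(3)
    for c,d in rs:
        d=d/np.linalg.norm(d);P=np.eye(3)-np.outer(d,d);A+=P;b+=P@c
    return np.linalg.solve(A,b)
def crop(path,out,x0,y0,x1,y1,k):
    im=cv2.imread(path)[y0:y1,x0:x1]; cv2.imwrite(out,cv2.resize(im,None,fx=k,fy=k,interpolation=cv2.INTER_CUBIC))
E
python3 - <<'E'
from h import *
from plant import vision
crop('pics/side0.png','pics/s_clip.png',150,210,260,340,6 and 4)
crop('pics/side0.png','pics/s_press.png',190,135,290,200,8)
crop('pics/top0.png','pics/t_clip.png',230,200,360,290,6)
crop('pics/top0.png','pics/t_press.png',140,155,220,240,7)
T=vision.camera_params('top');S=vision.camera_params('side')
for n,p,z in(('top',T,.02),('side',S,.02)):
    im=cv2.imread(f'pics/{n}0.png');h=cv2.cvtColor(im,cv2.COLOR_BGR2HSV)
    m=cv2.inRange(h,(5,150,120),(18,255,255))
    k,l,st,ce=cv2.connectedComponentsWithStats(m)
    for i in range(1,k):
        if st[i,4]>15: print(n,st[i],ce[i],onz(p,*ce[i],z))
E
```

```text
top [285 235   6   8  29] [287.4137931  238.37931034] [ 0.45083738 -0.22671372  0.02      ]
side [189 253  23  15 157] [196.96815287 259.31847134] [ 0.45352758 -0.23369813  0.02      ]
```

```bash
cd pics; python3 - <<'E'
import cv2,numpy as np
a=cv2.imread('s_clip.png');b=cv2.imread('t_clip.png');print(a.shape,b.shape)
E
```

```text
(520, 440, 3) (540, 780, 3)
```

View pics/s_clip.png

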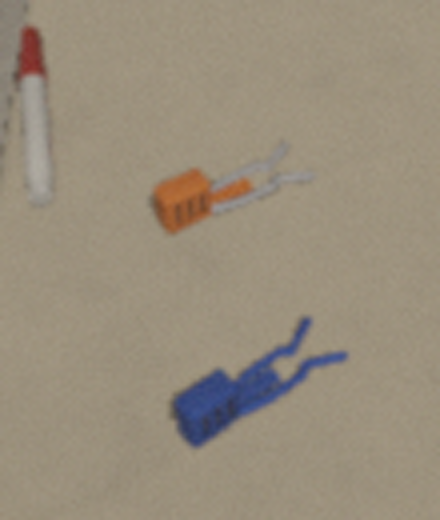

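View pics/t_clip.png

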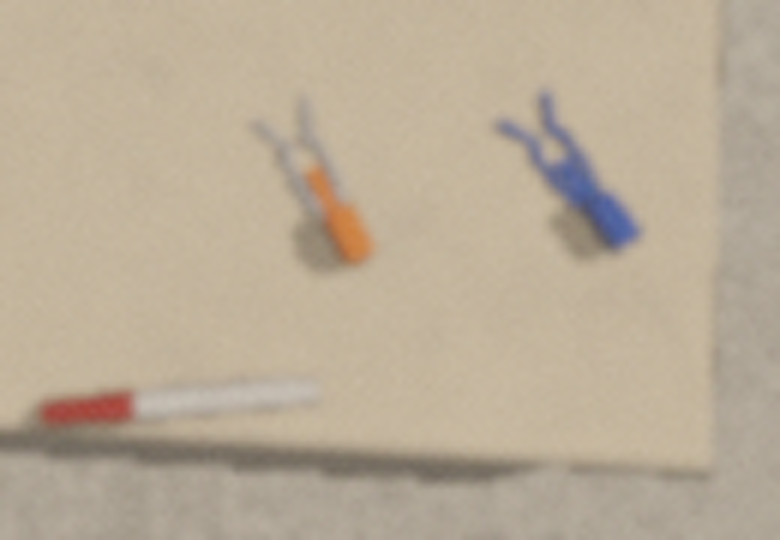

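View pics/s_press.png

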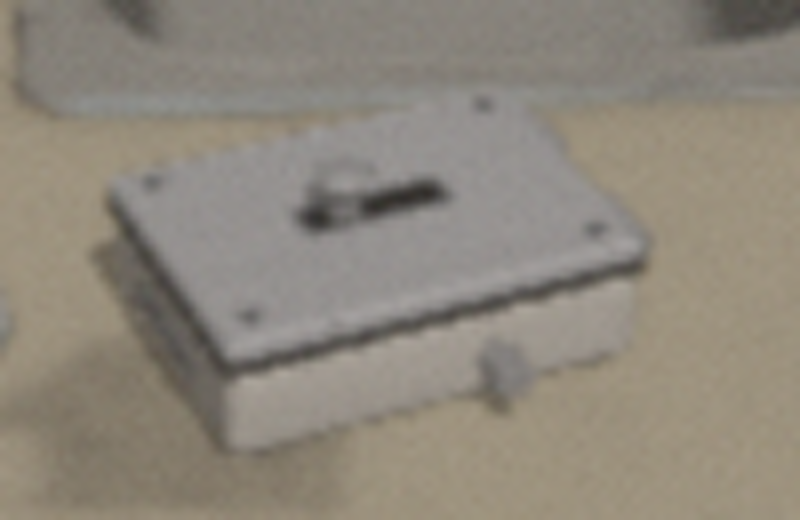

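View pics/t_press.png

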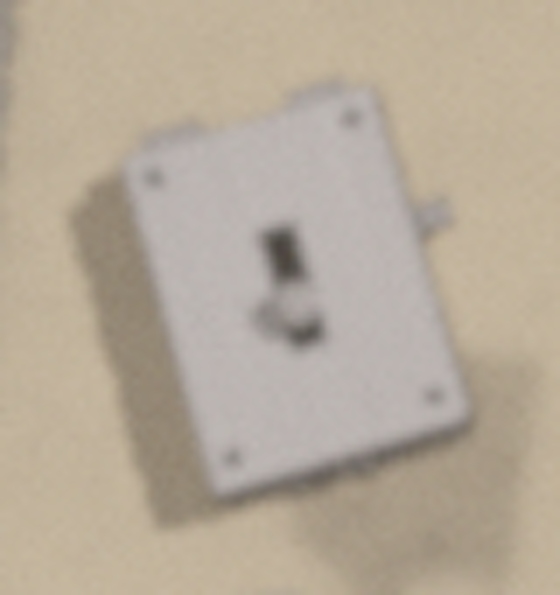

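```bash
python3 - <<'E'
from h import *
from plant import vision
T=vision.camera_params('top');S=vision.camera_params('side')
t=lambda u,v:(140+u/7-.5+.07,155+v/7-.43)
s=lambda u,v:(190+u/8-.44,135+v/8-.44)
print('lid corners front-left, front-right, back-left, back-right (top, z=.05)')
C={}
for n,a in dict(FL=(213,493),FR=(470,418),BL=(127,160),BR=(372,90)).items():
    C[n]=onz(T,*t(*a),.05);print(n,C[n])
for n,a in dict(FL=(110,190),FR=(228,360),BR=(648,245),BL=(525,95)).items(): print('side',n,onz(S,*s(*a),.05))
print('screws top',[onz(T,*t(*a),.05).round(4) for a in((232,457),(434,397),(153,177),(350,118))])
print('screws side',[onz(S,*s(*a),.05).round(4) for a in((152,182),(250,315),(484,104),(597,229))])
print('slot ends top',[onz(T,*t(*a),.05).round(4) for a in((278,228),(308,345))])
print('slot ends side',[onz(S,*s(*a),.05).round(4) for a in((302,215),(447,192))])
print('pin head top', onz(T,*t(291,299),.069), 'side',onz(S,*s(343,172),.069), tri([ray(T,*t(291,299)),ray(S,*s(343,172))]))
# clip
tc=lambda u,v:(230+u/6-.42,200+v/6-.42); sc=lambda u,v:(150+u/4-.37,210+v/4-.37)
print('tab top', onz(T,*tc(347,232),.026), 'side',onz(S,*sc(182,185),.026))
print('mouth top', onz(T,*tc(280,112),.003),'side',onz(S,*sc(298,163),.003))
E
```

```text
lid corners front-left, front-right, back-left, back-right (top, z=.05)
FL [0.46387009 0.11324571 0.05      ]
FR [0.50168288 0.01082967 0.05      ]
BL [0.60155492 0.16279015 0.05      ]
BR [0.63835794 0.06329162 0.05      ]
side FL [0.46364161 0.10238406 0.05      ]
side FR [0.50171486 0.00234028 0.05      ]
side BR [0.64106437 0.05887554 0.05      ]
side BL [0.60915281 0.15616575 0.05      ]
screws top [array([0.4792, 0.1069, 0.05  ]), array([0.5095, 0.0263, 0.05  ]), array([0.595 , 0.1512, 0.05  ]), array([0.6256, 0.0714, 0.05  ])]
screws side [array([0.4777, 0.1066, 0.05  ]), array([0.5091, 0.0264, 0.05  ]), array([0.5941, 0.1509, 0.05  ]), array([0.6253, 0.0693, 0.05  ])]
slot ends top [array([0.5765, 0.0971, 0.05  ]), array([0.5279, 0.0801, 0.05  ])]
slot ends side [array([0.5277, 0.0834, 0.05  ]), array([0.577 , 0.0947, 0.05  ])]
pin head top [0.54293314 0.08593577 0.069     ] side [0.54140689 0.07937472 0.069     ] [0.54270415 0.08645297 0.06479028]
tab top [ 0.4504523  -0.22622457  0.026     ] side [ 0.45007191 -0.22947157  0.026     ]
mouth top [ 0.51101505 -0.1920404   0.003     ] side [ 0.51003257 -0.19605474  0.003     ]
```

```bash
cat > mv.py <<'E'
from h import *
def Rw(yaw,pitch=0): return Ro.from_euler('xyz',[np.pi,pitch,yaw])
def rows(pos,R0,wps):
    # wps: list of (xyz, yaw)
    for x,y in wps:
        d=R0.inv().apply(np.array(x)-pos); t=(R0.inv()*Rw(y)).as_rotvec()
        print(np.round(d,4).tolist(), np.round(t,3).tolist())
def cur():
    from plant import r
    s=r.state(); return s,np.array(s['tcp_pos']),Ro.from_euler('xyz',s['eef_rot'])
E
python3 - <<'E'
from mv import *
s,p,R=cur()
az0,r0,y0=np.arctan2(p[1],p[0]),np.hypot(p[0],p[1]),2.9
for a,b in((0,.5),(.5,1)):
    print('call')
    w=[]
    for k in range(1,9):
        f=a+(b-a)*k/8; az=az0+(-.467-az0)*f; rr=r0+(.5-r0)*min(1,f*1.5)
        w.append(([rr*np.cos(az),rr*np.sin(az),.23],y0+(.51-y0)*f))
    if a==0: rows(p,R,w); p2,R2=np.array(w[-1][0]),Rw(w[-1][1])
    else: rows(p2,R2,w)
E
```

```text
call
[-0.0712, -0.018, 0.0004] [-0.002, 0.0, 0.149]
[-0.1383, -0.0436, 0.0005] [-0.002, 0.0, 0.299]
[-0.2007, -0.0762, 0.0006] [-0.002, 0.0, 0.448]
[-0.2576, -0.1149, 0.0006] [-0.002, 0.001, 0.597]
[-0.3084, -0.1589, 0.0007] [-0.002, 0.001, 0.747]
[-0.3526, -0.2075, 0.0008] [-0.002, 0.001, 0.896]
[-0.39, -0.2597, 0.0009] [-0.002, 0.001, 1.045]
[-0.4203, -0.3146, 0.001] [-0.002, 0.001, 1.195]
call
[-0.0611, 0.0006, 0.0] [-0.0, -0.0, 0.149]
[-0.1204, -0.0059, -0.0] [0.0, -0.0, 0.299]
[-0.1771, -0.0143, -0.0] [0.0, -0.0, 0.448]
[-0.233, -0.0196, -0.0] [-0.0, -0.0, 0.597]
[-0.2879, -0.0312, -0.0] [-0.0, -0.0, 0.747]
[-0.3411, -0.0489, -0.0] [0.0, -0.0, 0.896]
[-0.392, -0.0724, -0.0] [0.0, -0.0, 1.046]
[-0.44, -0.1015, -0.0] [-0.0, -0.0, 1.195]
```

Request:
{"method": "carry_out", "body": {
  "motion": [
    {"xyz": [-0.06, -0.016, 0], "twist": [0, 0, 0.15], "claw": 0.2},
    {"xyz": [-0.12, -0.038, 0], "twist": [0, 0, 0.3], "claw": 0.2},
    {"xyz": [-0.18, -0.065, 0], "twist": [0, 0, 0.45], "claw": 0.2},
    {"xyz": [-0.235, -0.1, 0], "twist": [0, 0, 0.6], "claw": 0.2},
    {"xyz": [-0.285, -0.138, 0], "twist": [0, 0, 0.75], "claw": 0.2},
    {"xyz": [-0.33, -0.182, 0], "twist": [0, 0, 0.9], "claw": 0.2},
    {"xyz": [-0.37, -0.23, 0], "twist": [0, 0, 1.05], "claw": 0.2},
    {"xyz": [-0.4, -0.28, 0], "twist": [0, 0, 1.195], "claw": 0.2}
  ]
}}

```text
time_s: 1.15
tcp_pos: [0.4768, 0.265, 0.2311]
eef_rot: [3.141, 0.0, 1.7]
wrist_force: [1.2, 0.7, -0.1]
opening: 0.0511
```

```bash
python3 - <<'E'
from mv import *
s,p,R=cur();print(s['time_s'],p,s['eef_rot'],s['opening'],s['qpos'])
az0,r0,y0=np.arctan2(p[1],p[0]),np.hypot(p[0],p[1]),s['eef_rot'][2]
w=[]
for k in range(1,9):
    f=k/8; az=az0+(-.467-az0)*f; rr=r0+(.5-r0)*min(1,f)
    w.append(([rr*np.cos(az),rr*np.sin(az),.23-.0*f],y0+(.51-y0)*f))
rows(p,R,w)
E
```

```text
1.15 [0.47684464 0.26497019 0.23111546] [3.14109133e+00 2.08558325e-04 1.69975188e+00] 0.05114600815238844 [-0.77168327  0.46715782  0.336382    1.73747938 -0.18112059  0.9670689
 -0.23658031]
[-0.0645, 0.0152, 0.0011] [0.001, 0.0, 0.149]
[-0.1297, 0.0223, 0.0012] [0.001, 0.0, 0.297]
[-0.1946, 0.0214, 0.0012] [0.001, 0.0, 0.446]
[-0.2582, 0.0127, 0.0012] [0.001, 0.0, 0.595]
[-0.3196, -0.0036, 0.0012] [0.001, 0.0, 0.744]
[-0.378, -0.027, 0.0012] [0.001, -0.0, 0.892]
[-0.4324, -0.0571, 0.0012] [0.001, -0.0, 1.041]
[-0.4821, -0.0932, 0.0012] [0.001, -0.0, 1.19]
```

Request:
{"method": "carry_out", "body": {
  "motion": [
    {"xyz": [-0.06, 0.014, 0], "twist": [0, 0, 0.15], "claw": 0.2},
    {"xyz": [-0.12, 0.021, 0], "twist": [0, 0, 0.3], "claw": 0.2},
    {"xyz": [-0.18, 0.021, 0], "twist": [0, 0, 0.45], "claw": 0.2},
    {"xyz": [-0.24, 0.014, 0], "twist": [0, 0, 0.6], "claw": 0.2},
    {"xyz": [-0.3, 0.0, 0], "twist": [0, 0, 0.75], "claw": 0.2},
    {"xyz": [-0.355, -0.02, 0], "twist": [0, 0, 0.9], "claw": 0.2},
    {"xyz": [-0.41, -0.048, 0], "twist": [0, 0, 1.05], "claw": 0.2},
    {"xyz": [-0.46, -0.08, 0], "twist": [0, 0, 1.19], "claw": 0.2}
  ]
}}

```text
time_s: 2.15
tcp_pos: [0.4574, -0.2015, 0.2313]
eef_rot: [3.141, 0.0, 0.51]
wrist_force: [0.4, 0.0, 0.0]
opening: 0.0514
```

Request:
{"method": "carry_out", "body": {
  "motion": [
    {"xyz": [0, 0, 0], "twist": [0, 0, 0], "claw": 0.2}
  ]
}}

```text
time_s: 2.28
tcp_pos: [0.4548, -0.2051, 0.2319]
eef_rot: [3.139, 0.002, 0.503]
wrist_force: [0.6, 1.0, 0.3]
opening: 0.051
```

```bash
python3 - <<'E'
from mv import *
from plant import vision
s,p,R=cur();print(s['time_s'],p,s['eef_rot'],s['opening'],s['qpos'])
W=vision.camera_params('wrist');im=vision.get_image('wrist');cv2.imwrite('pics/w1.png',im[:,:,::-1])
import json;json.dump({k:np.array(v).tolist() for k,v in W.items()},open('w1.json','w'))
print(W['xyz'],W['attitude'],proj(W,[.45,-.2275,.026],True),proj(W,[.511,-.194,.003],True))
E
```

```text
2.275 [ 0.45481911 -0.20513023  0.23190324] [3.13920407e+00 2.13234209e-03 5.03284628e-01] 0.05102284205263101 [-0.10633067  0.45220396  0.70858824  1.86512587 -0.35268462  0.95234696
 -0.30713413]
[ 0.52463504 -0.16709207  0.37309305] [-0.3225404  -0.00279918 -1.0658366 ] (np.float64(268.2901908646447), np.float64(172.3082953659851)) (np.float64(268.1309204124495), np.float64(113.29824901402209))
```

View pics/w1.png

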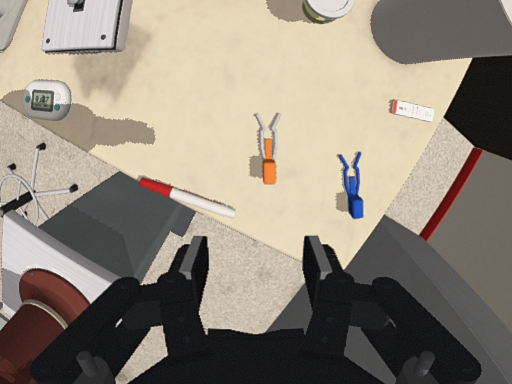

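The wrist view shows three candidates: the orange-tabbed clip at (268,172) with its tips at (258,117) and (279,117), the blue look-alike at (355,208), and the red-capped pen at (155,188). I choose the orange one, which sits where the top and side views predicted. Next I refine the pose with a close crop.

```bash
python3 - <<'E'
from mv import *
import json
W=json.load(open('w1.json'))
crop('pics/w1.png','pics/w1c.png',230,90,310,200,5)
h=cv2.cvtColor(cv2.imread('pics/w1.png'),cv2.COLOR_BGR2HSV)
m=cv2.inRange(h,(5,150,100),(20,255,255));m[:,:230]=0;m[:, 310:]=0
v,u=np.nonzero(m);print(u.min(),u.max(),v.min(),v.max())
for vv in range(v.min(),v.max()+1,3): print(vv,u[v==vv].min(),u[v==vv].max())
for t in((258,117),(279,117),(268.5,162),(269,184)): print(t,onz(W,*t,.003),onz(W,*t,.026))
E
```

```text
263 275 139 183
139 266 270
142 266 271
145 266 271
148 266 271
151 266 271
154 266 271
157 266 271
160 263 273
163 263 274
166 263 275
169 263 274
172 263 275
175 263 274
178 263 275
181 264 275
(258, 117) [ 0.49931504 -0.18609685  0.003     ] [ 0.50088859 -0.18491577  0.026     ]
(279, 117) [ 0.5116462  -0.20841769  0.003     ] [ 0.51245341 -0.20584945  0.026     ]
(268.5, 162) [ 0.4569363  -0.22499215  0.003     ] [ 0.46114354 -0.22139386  0.026     ]
(269, 184) [ 0.43174169 -0.24013892  0.003     ] [ 0.43751469 -0.23559931  0.026     ]
```

View pics/w1c.png

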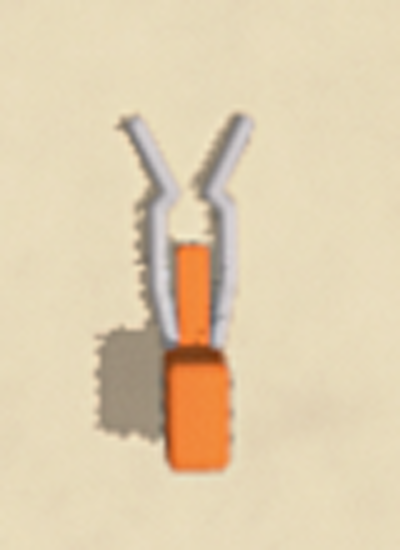

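```bash
python3 - <<'E'
from mv import *
import json
W=json.load(open('w1.json'))
f=lambda u,v,z:onz(W,230+u/5-.4,90+v/5-.4,z,True)
a,b=f(198,360,.026),f(198,468,.026);print('tab top front/back',a,b,np.linalg.norm(a-b),'c',(a+b)/2)
print('wid',np.linalg.norm(f(167,415,.026)-f(230,415,.026)))
t1,t2=f(128,119,.003),f(249,117,.003);m=(t1+t2)/2;print('mouth',m,np.linalg.norm(t1-t2))
n=f(194,243,.006);print('nose end',n)
c=(a+b)/2
print('len',np.linalg.norm((m-c)[:2]),'yaw',np.arctan2(*(m-c)[:2][::-1]))
l1,l2=f(148,225,.003),f(235,225,.003);print('legs mid',(l1+l2)/2,np.linalg.norm(l1-l2))
b1=(f(178,190,.003)+f(202,190,.003))/2;print('bulge mid',b1,np.linalg.norm((b1-c)[:2]))
s,p,R=cur();print(p,s['eef_rot'])
E
```

```text
tab top front/back [ 0.46210627 -0.22187567  0.026     ] [ 0.43853605 -0.23531387  0.026     ] 0.027131908878355825 c [ 0.45032116 -0.22859477  0.026     ]
wid 0.015281665343798751
mouth [ 0.5106611  -0.19303952  0.003     ] 0.029938785159677437
nose end [ 0.48412229 -0.20935873  0.006     ]
len 0.07003631315064572 yaw 0.5324769316651599
legs mid [ 0.4874984  -0.20690844  0.003     ] 0.021797202427601445
bulge mid [ 0.49501548 -0.20222911  0.003     ] 0.05189152938439016
[ 0.45670408 -0.20170122  0.23145118] [3.14134981e+00 4.05292564e-04 5.09699192e-01]
```

```bash
python3 - <<'E'
from mv import *
s,p,R=cur();print(p,s['eef_rot'])
rows(p,R,[((.4503,-.2283,z),.528) for z in(.2,.1,.06)])
E
```

```text
[ 0.45670408 -0.20170122  0.23145118] [3.14134981e+00 4.05292564e-04 5.09699192e-01]
[-0.0186, 0.0201, 0.0315] [0.0, 0.0, -0.018]
[-0.0185, 0.0201, 0.1315] [0.0, 0.0, -0.018]
[-0.0185, 0.0201, 0.1715] [0.0, 0.0, -0.018]
```

Request:
{"method": "carry_out", "body": {
  "motion": [
    {"xyz": [-0.0185, 0.02, 0.03], "twist": [0, 0, -0.018], "claw": 0.2},
    {"xyz": [-0.0185, 0.02, 0.07], "twist": [0, 0, -0.018], "claw": 0.0},
    {"xyz": [-0.0185, 0.02, 0.11], "twist": [0, 0, -0.018], "claw": -0.1},
    {"xyz": [-0.0185, 0.02, 0.15], "twist": [0, 0, -0.018], "claw": -0.1},
    {"xyz": [-0.0185, 0.02, 0.17], "twist": [0, 0, -0.018], "claw": -0.1},
    {"xyz": [-0.0185, 0.02, 0.17], "twist": [0, 0, -0.018], "claw": -0.1},
    {"xyz": [-0.0185, 0.02, 0.17], "twist": [0, 0, -0.018], "claw": -0.1}
  ]
}}

```text
time_s: 3.2
tcp_pos: [0.4528, -0.2257, 0.0619]
eef_rot: [3.141, -0.001, 0.535]
wrist_force: [-0.0, 0.3, -0.2]
opening: 0.0385
```

```bash
python3 - <<'E'
from mv import *
from plant import vision
s,p,R=cur();print(s['time_s'],p,s['eef_rot'],s['opening'])
W=vision.camera_params('wrist');im=vision.get_image('wrist');cv2.imwrite('pics/w2.png',im[:,:,::-1])
print(W['xyz'],W['attitude'],proj(W,[.4503,-.2283,.026],True),proj(W,[.5115,-.193,.003],True))
rows(p,R,[((.4503,-.2283,z),.528) for z in(.03,.005)])
E
```

```text
3.2 [ 0.45278056 -0.2256576   0.06190608] [ 3.14080327e+00 -1.04136517e-03  5.34693070e-01] 0.03845553850095836
[ 0.52106005 -0.18583618  0.20334385] [-0.3194001  -0.00117846 -1.03446205] (np.float64(255.4478352290518), np.float64(223.66348508635443)) (np.float64(256.79579360799266), np.float64(111.78128773260022))
[-0.0035, 0.001, 0.0319] [0.001, -0.001, 0.007]
[-0.0035, 0.001, 0.0569] [0.001, -0.001, 0.007]
```

View pics/w2.png

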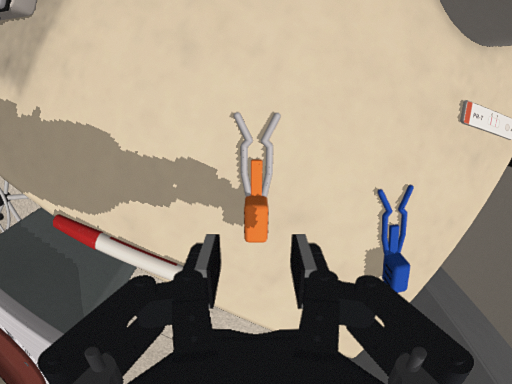

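Tab centred between the pads: tab at (256,223), pads at columns 207 and 304, blue clip clear at (397,270). Descending.

Request:
{"method": "carry_out", "body": {
  "motion": [
    {"xyz": [-0.002, 0.0005, 0.02], "twist": [0, 0, 0], "claw": -0.1},
    {"xyz": [-0.002, 0.0005, 0.04], "twist": [0, 0, 0], "claw": -0.1},
    {"xyz": [-0.002, 0.0005, 0.05], "twist": [0, 0, 0], "claw": -0.1},
    {"xyz": [-0.002, 0.0005, 0.05], "twist": [0, 0, 0], "claw": -0.1},
    {"xyz": [-0.002, 0.0005, 0.05], "twist": [0, 0, 0], "claw": -0.1}
  ]
}}

```text
time_s: 3.88
tcp_pos: [0.4508, -0.228, 0.0121]
eef_rot: [3.14, -0.001, 0.533]
wrist_force: [-0.3, -0.2, 0.4]
opening: 0.0385
```

```bash
python3 - <<'E'
from mv import *
s,p,R=cur();print(s['time_s'],p,s['eef_rot'],s['opening'],s['wrist_force'])
rows(p,R,[((.4503,-.2283,z),.528) for z in(.005,)])
E
```

```text
3.875 [ 0.45081029 -0.22797324  0.01207448] [ 3.14021250e+00 -7.19369852e-04  5.32927145e-01] 0.038527005706382136 [-0.2928724  -0.15100159  0.44159568]
[-0.0006, 0.0, 0.0071] [0.001, -0.001, 0.005]
```

Request:
{"method": "carry_out", "body": {
  "motion": [
    {"xyz": [0, 0, 0.006], "twist": [0, 0, 0], "claw": -0.1},
    {"xyz": [0, 0, 0.006], "twist": [0, 0, 0], "claw": -0.1},
    {"xyz": [0, 0, 0.006], "twist": [0, 0, 0], "claw": -1},
    {"xyz": [0, 0, 0.006], "twist": [0, 0, 0], "claw": -1},
    {"xyz": [0, 0, 0.006], "twist": [0, 0, 0], "claw": -1},
    {"xyz": [0, 0, 0.006], "twist": [0, 0, 0], "claw": -1},
    {"xyz": [0, 0, 0.006], "twist": [0, 0, 0], "claw": -1}
  ]
}}

```text
time_s: 4.75
tcp_pos: [0.4503, -0.2278, 0.0055]
eef_rot: [3.141, -0.0, 0.533]
wrist_force: [-0.7, 0.6, 3.8]
opening: 0.0149
```

Request:
{"method": "carry_out", "body": {
  "motion": [
    {"xyz": [0, 0, -0.03], "twist": [0, 0, 0], "claw": -1},
    {"xyz": [0, 0, -0.06], "twist": [0, 0, 0], "claw": -1},
    {"xyz": [0, 0, -0.1], "twist": [0, 0, 0], "claw": -1},
    {"xyz": [0, 0, -0.12], "twist": [0, 0, 0], "claw": -1},
    {"xyz": [0, 0, -0.12], "twist": [0, 0, 0], "claw": -1},
    {"xyz": [0, 0, -0.12], "twist": [0, 0, 0], "claw": -1}
  ]
}}

```text
time_s: 5.5
tcp_pos: [0.4497, -0.2269, 0.1243]
eef_rot: [-3.14, 0.001, 0.533]
wrist_force: [0.6, -0.5, -1.1]
opening: 0.0147
```

```bash
python3 - <<'E'
from mv import *
from plant import vision
import json
s,p,R=cur();print(s['time_s'],p,s['eef_rot'],s['opening'],s['wrist_force'],s['qpos'])
W=vision.camera_params('wrist');im=vision.get_image('wrist');cv2.imwrite('pics/w3.png',im[:,:,::-1])
json.dump(dict({k:np.array(v).tolist() for k,v in W.items()},tcp=p.tolist(),rot=np.array(s['eef_rot']).tolist()),open('w3.json','w'))
print(W['xyz'],W['attitude'])
Y=.3657;u=np.array([np.cos(Y),np.sin(Y)])
pin=np.array([.5427,.0852]); tab=pin-u*(.046+.06)
print('pre-target',tab)
# arc route from here
az0,az1=np.arctan2(p[1],p[0]),np.arctan2(tab[1],tab[0]);r0,r1=np.hypot(*p[:2]),np.hypot(*tab)
w=[]
for k in range(1,9):
    f=k/8;a=az0+(az1-az0)*f;rr=r0+(r1-r0)*f
    w.append(([rr*np.cos(a),rr*np.sin(a),.125],.53+(Y-.53)*f))
rows(p,R,w);print(r0,r1)
E
```

```text
5.5 [ 0.44968164 -0.22692471  0.12425198] [-3.13969477e+00  1.03361873e-03  5.33166819e-01] 0.014694006108685357 [ 0.59954405 -0.45876847 -1.1335434 ] [ 0.03700126  0.60194053  0.58979365  1.97562543 -0.50182048  0.71380746
 -0.10268528]
[ 0.51846199 -0.18740831  0.26552559] [-0.32148365  0.0014914  -1.03600179]
pre-target [0.44370939 0.04729407]
[0.0254, -0.0263, -0.0007] [-0.002, 0.001, 0.024]
[0.0484, -0.0541, -0.0007] [-0.002, 0.001, 0.044]
[0.069, -0.083, -0.0007] [-0.002, 0.001, 0.065]
[0.0871, -0.113, -0.0006] [-0.002, 0.001, 0.085]
[0.1027, -0.1439, -0.0006] [-0.002, 0.001, 0.106]
[0.1158, -0.1753, -0.0005] [-0.002, 0.001, 0.126]
[0.1263, -0.2071, -0.0005] [-0.002, 0.001, 0.147]
[0.1342, -0.2392, -0.0004] [-0.002, 0.001, 0.167]
0.5036947472352726 0.44622276174883224
```

View pics/w3.png

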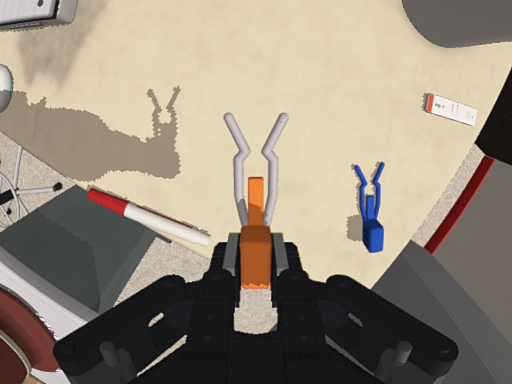

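Lifted: the clip is between the pads, with its tab at (256,262) and tips at (226,115) and (286,115). Next, the clip's pose in the tool frame and the reader's position.

```bash
python3 - <<'E'
from mv import *
import json
from plant import vision
W=json.load(open('w3.json'));p=np.array(W['tcp']);R=Ro.from_euler('xyz',W['rot'])
crop('pics/w3.png','pics/w3c.png',210,95,310,295,3)
zu=p[2]-.0055 # underside height
def f(u,v,h):
    return R.inv().apply(onz(W,u,v,zu+h,True)-p).round(4)
for n,a in dict(tipL=(227,115),tipR=(285.5,115),noseend=(256.5,178),tabfront=(256.5,226)).items(): print(n,f(*a,.026 if n=='tabfront' else .006 if n=='noseend' else .003))
T=vision.camera_params('top');print('reader',[onz(T,u,v,.02).round(3) for u,v in((158,253),(188,248))])
E
```

```text
tipL [ 0.069  -0.0129  0.0025]
tipR [0.0691 0.0153 0.0024]
noseend [ 0.0382  0.0014 -0.0005]
tabfront [ 0.0216  0.0014 -0.0205]
reader [array([0.384, 0.145, 0.02 ]), array([0.404, 0.06 , 0.02 ])]
```

View pics/w3c.png

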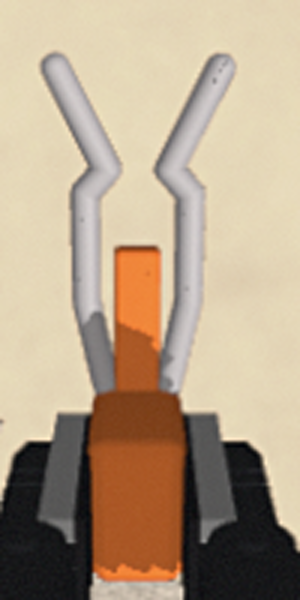

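Request:
{"method": "carry_out", "body": {
  "motion": [
    {"xyz": [0.0254, -0.026, 0], "twist": [0, 0, 0.022], "claw": -1},
    {"xyz": [0.048, -0.054, 0], "twist": [0, 0, 0.044], "claw": -1},
    {"xyz": [0.069, -0.083, 0], "twist": [0, 0, 0.065], "claw": -1},
    {"xyz": [0.087, -0.113, 0], "twist": [0, 0, 0.085], "claw": -1},
    {"xyz": [0.103, -0.144, 0], "twist": [0, 0, 0.106], "claw": -1},
    {"xyz": [0.116, -0.175, 0], "twist": [0, 0, 0.127], "claw": -1},
    {"xyz": [0.126, -0.207, 0], "twist": [0, 0, 0.147], "claw": -1},
    {"xyz": [0.134, -0.239, 0], "twist": [0, 0, 0.167], "claw": -1}
  ]
}}

```text
time_s: 6.55
tcp_pos: [0.4435, 0.0474, 0.1242]
eef_rot: [-3.142, 0.002, 0.365]
wrist_force: [1.0, -0.0, -0.6]
opening: 0.0147
```

Request:
{"method": "carry_out", "body": {
  "motion": [
    {"xyz": [0, 0, 0], "twist": [0, 0, 0], "claw": -1},
    {"xyz": [0, 0, 0], "twist": [0, 0, 0], "claw": -1},
    {"xyz": [0, 0, 0], "twist": [0, 0, 0], "claw": -1}
  ]
}}

```text
time_s: 6.92
tcp_pos: [0.4445, 0.045, 0.1252]
eef_rot: [3.141, 0.0, 0.364]
wrist_force: [0.3, -0.3, -1.0]
opening: 0.0145
```

```bash
python3 - <<'E'
from mv import *
from plant import vision
import json
s,p,R=cur();print(s['time_s'],p,s['eef_rot'],s['opening'],s['wrist_force'],s['qpos'])
W=vision.camera_params('wrist');im=vision.get_image('wrist');cv2.imwrite('pics/w4.png',im[:,:,::-1])
json.dump(dict({k:np.array(v).tolist() for k,v in W.items()},tcp=p.tolist(),rot=np.array(s['eef_rot']).tolist()),open('w4.json','w'))
crop('pics/w4.png','pics/w4c.png',170,20,340,290,2)
E
```

```text
6.925 [0.44449925 0.04501238 0.12517618] [3.14073780e+00 3.08129789e-04 3.63638473e-01] 0.014457718831157184 [ 0.32211025 -0.27774179 -1.0184539 ] [-0.6210654   0.55579188  0.69407581  2.1263119  -0.58522624  0.65535466
 -0.72910668]
```

View pics/w4.png

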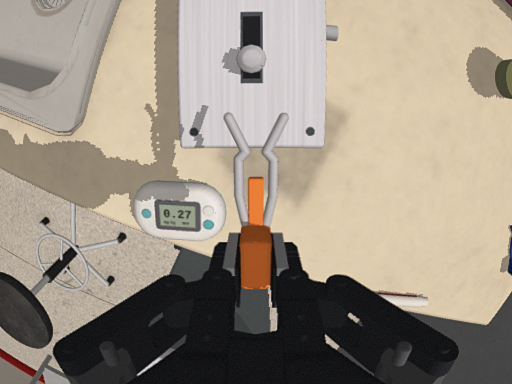

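```bash
python3 - <<'E'
from mv import *
import json
W=json.load(open('w4.json'));p=np.array(W['tcp']);R=Ro.from_euler('xyz',W['rot'])
im=cv2.imread('pics/w4.png');
crop('pics/w4.png','pics/w4c.png',170,0,340,160,4)
def f(u,v,z): 
    x=onz(W,u,v,z,True); return R.inv().apply(x-p).round(4), x.round(4)
g=cv2.cvtColor(im,cv2.COLOR_BGR2GRAY)
m=(g[0:110,220:290]<70).astype(np.uint8);v,u=np.nonzero(m)
for vv in range(v.min(),v.max()+1,6): 
    q=u[v==vv]
    if len(q): print(vv,q.min()+220,q.max()+220)
for n,a in dict(pin=(251,59,.069),slotback=(252,12,.05),slotfront=(252,82,.05),scL=(193.5,131.5,.05),scR=(310.5,131,.05)).items(): print(n,*f(*a))
zu=p[2]-.0055
for n,a in dict(tipL=(227,115,.003),tipR=(285.5,115,.003),nose=(256.5,178,.006)).items(): print(n,*f(a[0],a[1],zu+a[2]))
E
```

```text
13 242 242
19 242 259
25 242 259
31 242 259
37 242 259
43 243 260
73 241 260
pin [ 0.1026 -0.0018  0.0561] [0.5397 0.0831 0.069 ]
slotback [ 0.1405 -0.0014  0.0751] [0.5753 0.0962 0.05  ]
slotfront [ 0.088  -0.0013  0.0751] [0.5262 0.0774 0.05  ]
scL [ 0.0523 -0.0446  0.0751] [0.4775 0.1052 0.05  ]
scR [0.0527 0.0418 0.0752] [0.5086 0.0246 0.05  ]
tipL [ 0.0692 -0.0126  0.0025] [0.5047 0.0814 0.1227]
tipR [0.0692 0.0156 0.0025] [0.5147 0.0551 0.1227]
nose [ 0.0384  0.0017 -0.0005] [0.4809 0.0571 0.1257]
```

View pics/w4c.png

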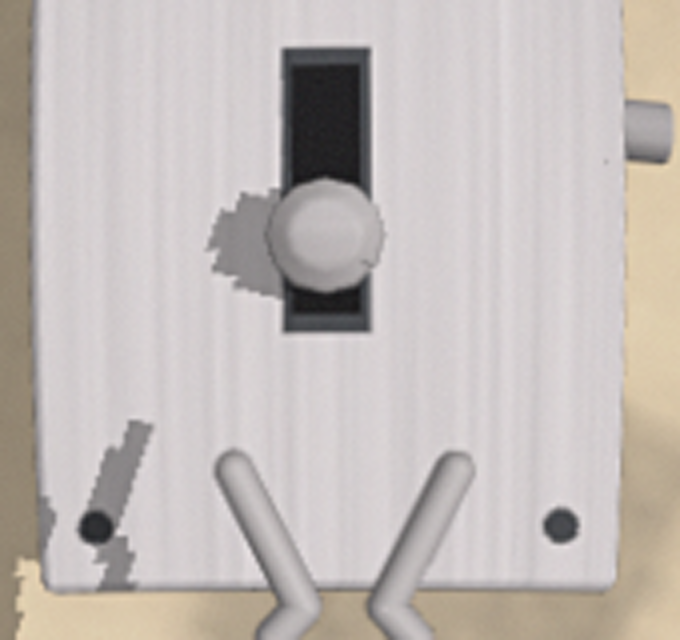

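Wrist view: pin head at (251,59), slot centre column 251, clip tips at (227,115) and (285,115). So the clip sits about 3 mm right of the slot line. I'll shift left and lower it ahead of the pin.

Request:
{"method": "carry_out", "body": {
  "motion": [
    {"xyz": [0, -0.003, 0.02], "twist": [0, 0, 0], "claw": -1},
    {"xyz": [0, -0.003, 0.04], "twist": [0, 0, 0], "claw": -1},
    {"xyz": [0, -0.003, 0.055], "twist": [0, 0, 0], "claw": -1},
    {"xyz": [0, -0.003, 0.063], "twist": [0, 0, 0], "claw": -1},
    {"xyz": [0, -0.003, 0.063], "twist": [0, 0, 0], "claw": -1},
    {"xyz": [0, -0.003, 0.063], "twist": [0, 0, 0], "claw": -1},
    {"xyz": [0, -0.003, 0.063], "twist": [0, 0, 0], "claw": -1}
  ]
}}

```text
time_s: 7.85
tcp_pos: [0.4436, 0.0491, 0.0628]
eef_rot: [3.141, -0.001, 0.366]
wrist_force: [-0.3, -0.2, -1.9]
opening: 0.0148
```

```bash
python3 - <<'E'
from mv import *
from plant import vision
import json
s,p,R=cur();print(s['time_s'],p,s['eef_rot'],s['opening'],s['wrist_force'])
W=vision.camera_params('wrist');im=vision.get_image('wrist');cv2.imwrite('pics/w5.png',im[:,:,::-1])
json.dump(dict({k:np.array(v).tolist() for k,v in W.items()},tcp=p.tolist(),rot=np.array(s['eef_rot']).tolist()),open('w5.json','w'))
crop('pics/w5.png','pics/w5c.png',130,0,380,260,2)
im=vision.get_image('side');cv2.imwrite('pics/s5.png',im[:,:,::-1])
crop('pics/s5.png','pics/s5c.png',170,120,290,210,6)
print(cur()[1])
E
```

```text
7.85 [0.44358217 0.04911678 0.06277514] [ 3.14132454e+00 -1.01283416e-03  3.65845070e-01] 0.014802160671574867 [-0.32353459 -0.21155205 -1.91074178]
[0.44345228 0.04922392 0.06268097]
```

View pics/w5c.png

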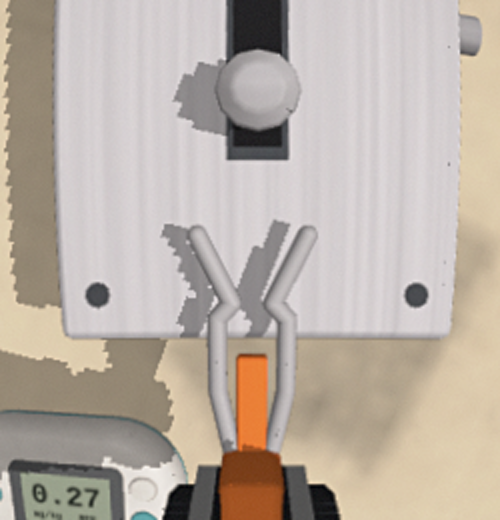

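View pics/s5c.png

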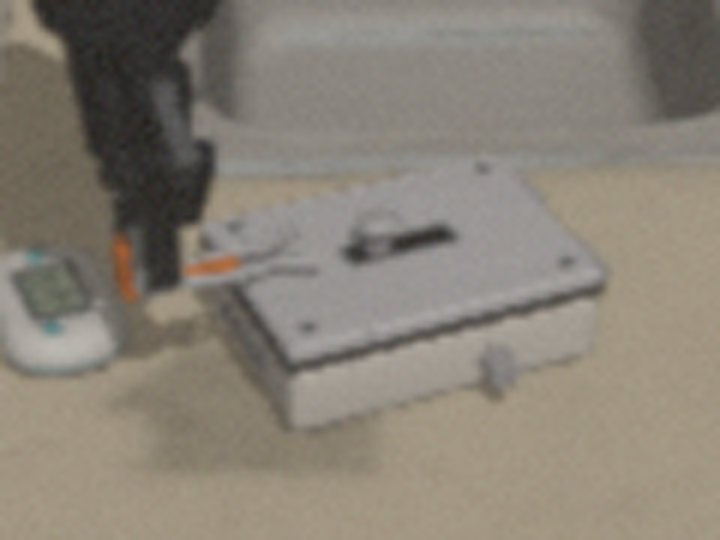

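```bash
python3 - <<'E'
from mv import *
import json
W=json.load(open('w5.json'));p=np.array(W['tcp']);R=Ro.from_euler('xyz',W['rot'])
zu=p[2]-.0055
def f(u,v,z): return R.inv().apply(onz(W,130+u/2-.25,v/2-.25,z,True)-p).round(4)
for n,a in dict(pin=(258,90,.069),sl=(227,150,.05),sr=(289,150,.05),slu=(227,5,.05),sru=(287,5,.05),scL=(97,295,.05),scR=(416,295,.05),eL=(65,336,.05),eR=(450,336,.05),tipL=(197,231,zu+.003),tipR=(310,233,zu+.003),bulL=(238,302,zu+.003),bulR=(267,302,zu+.003),nose=(251.5,355,zu+.006),nb=(251,445,zu+.006),tab=(251,462,zu+.026)).items(): print(n,f(*a))
E
```

```text
pin [ 0.1019  0.0025 -0.0061]
sl [ 0.0893 -0.0051  0.0129]
sr [0.0893 0.0106 0.0129]
slu [ 0.1285 -0.0052  0.0129]
sru [0.1285 0.0101 0.0129]
scL [ 0.0518 -0.0403  0.0128]
scR [0.052  0.0455 0.0128]
eL [ 0.0405 -0.0503  0.0128]
eR [0.0407 0.0563 0.0128]
tipL [ 0.069  -0.012   0.0026]
tipR [0.0686 0.0152 0.0026]
bulL [ 0.0514 -0.0022  0.0026]
bulR [0.0514 0.005  0.0026]
nose [ 0.0387  0.0012 -0.0005]
nb [ 0.0144  0.0011 -0.0005]
tab [ 0.0194  0.0011 -0.0205]
```

Measured in the tool frame: slot line and pin at y ≈ +2.5 mm, clip axis at y ≈ +1.3 mm, yaw aligned to within 0.01 rad. Travel to home is about 57 mm. I'll shift +1.2 mm in y, lower to about 1.5 mm above the lid, then advance to just short of the pin.

Request:
{"method": "carry_out", "body": {
  "motion": [
    {"xyz": [0, 0.0012, 0.003], "twist": [0, 0, 0], "claw": -1},
    {"xyz": [0, 0.0012, 0.0055], "twist": [0, 0, 0], "claw": -1},
    {"xyz": [0.004, 0.0012, 0.0055], "twist": [0, 0, 0], "claw": -1},
    {"xyz": [0.01, 0.0012, 0.0055], "twist": [0, 0, 0], "claw": -1},
    {"xyz": [0.016, 0.0012, 0.0055], "twist": [0, 0, 0], "claw": -1},
    {"xyz": [0.02, 0.0012, 0.0055], "twist": [0, 0, 0], "claw": -1},
    {"xyz": [0.02, 0.0012, 0.0055], "twist": [0, 0, 0], "claw": -1},
    {"xyz": [0.02, 0.0012, 0.0055], "twist": [0, 0, 0], "claw": -1}
  ]
}}

```text
time_s: 8.95
tcp_pos: [0.4621, 0.0551, 0.0568]
eef_rot: [-3.142, 0.0, 0.366]
wrist_force: [0.1, 1.6, -0.6]
opening: 0.0148
```

```bash
python3 - <<'E'
from mv import *
from plant import vision
import json
s,p,R=cur();print(s['time_s'],p,s['eef_rot'],s['opening'],R.inv().apply(s['wrist_force']))
W=vision.camera_params('wrist');im=vision.get_image('wrist');cv2.imwrite('pics/w6.png',im[:,:,::-1])
json.dump(dict({k:np.array(v).tolist() for k,v in W.items()},tcp=p.tolist(),rot=np.array(s['eef_rot']).tolist()),open('w6.json','w'))
crop('pics/w6.png','pics/w6c.png',130,0,380,260,2)
im=vision.get_image('side');cv2.imwrite('pics/s6.png',im[:,:,::-1])
crop('pics/s6.png','pics/s6c.png',170,120,290,210,6)
s,p,R=cur();print(p,R.inv().apply(s['wrist_force']))
E
```

```text
8.95 [0.46206921 0.05506302 0.05678028] [-3.14153167e+00  4.36213847e-04  3.65714674e-01] 0.014750971567266145 [ 0.62295515 -1.42958615  0.63350816]
[0.46204864 0.05502654 0.05680344] [ 0.19905205 -0.15834949  0.55612364]
```

View pics/w6c.png

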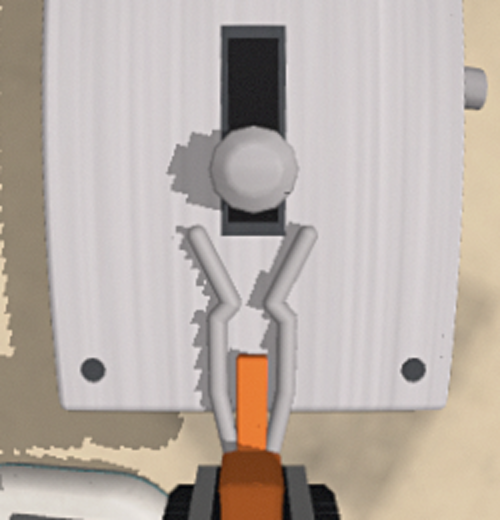

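View pics/s6c.png

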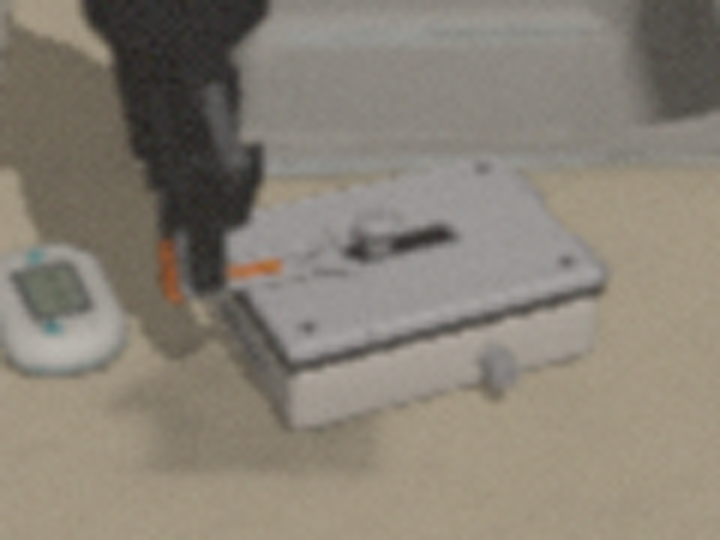

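Clip tips at (197,232) and (311,232) now straddle the pin head at (254,168). Centred, with a shadow gap of 1–2 mm above the lid. I'll move the mouth around the pin next.

```bash
python3 - <<'E'
from mv import *
import json
W=json.load(open('w6.json'));p=np.array(W['tcp']);R=Ro.from_euler('xyz',W['rot'])
zu=p[2]-.0055
def f(u,v,z): return R.inv().apply(onz(W,130+u/2-.25,v/2-.25,z,True)-p).round(4)
for n,a in dict(pin=(254,168,.069),pinfront=(254,212,.066),sl=(221,230,.05),sr=(286,230,.05),tipL=(195,231,zu+.003),tipR=(312,232,zu+.003),bulL=(240,302,zu+.003),bulR=(265,302,zu+.003),nose=(252,355,zu+.006)).items(): print(n,f(*a))
E
```

```text
pin [ 0.0837  0.0016 -0.0123]
pinfront [ 0.074   0.0016 -0.0093]
sl [ 0.0689 -0.0064  0.0068]
sr [0.0689 0.0096 0.0067]
tipL [ 0.069  -0.0125  0.0025]
tipR [0.0689 0.0157 0.0025]
bulL [ 0.0514 -0.0017  0.0025]
bulR [0.0515 0.0045 0.0025]
nose [ 0.0387  0.0013 -0.0005]
```

Request:
{"method": "carry_out", "body": {
  "motion": [
    {"xyz": [0.003, 0, 0], "twist": [0, 0, 0], "claw": -1},
    {"xyz": [0.006, 0, 0], "twist": [0, 0, 0], "claw": -1},
    {"xyz": [0.009, 0, 0], "twist": [0, 0, 0], "claw": -1},
    {"xyz": [0.012, 0, 0], "twist": [0, 0, 0], "claw": -1},
    {"xyz": [0.015, 0, 0], "twist": [0, 0, 0], "claw": -1},
    {"xyz": [0.017, 0, 0], "twist": [0, 0, 0], "claw": -1},
    {"xyz": [0.017, 0, 0], "twist": [0, 0, 0], "claw": -1},
    {"xyz": [0.017, 0, 0], "twist": [0, 0, 0], "claw": -1}
  ]
}}

```text
time_s: 10.05
tcp_pos: [0.478, 0.0612, 0.0568]
eef_rot: [-3.142, 0.0, 0.366]
wrist_force: [0.1, -0.2, -0.2]
opening: 0.0149
```

```bash
python3 - <<'E'
from mv import *
from plant import vision
s,p,R=cur();print(s['time_s'],p,s['eef_rot'],s['opening'],R.inv().apply(s['wrist_force']))
im=vision.get_image('wrist');cv2.imwrite('pics/w7.png',im[:,:,::-1])
crop('pics/w7.png','pics/w7c.png',180,80,330,260,3)
s,p,R=cur();print(p,R.inv().apply(s['wrist_force']))
E
```

```text
10.05 [0.47802773 0.06116911 0.05676466] [-3.14156916e+00  3.44314555e-04  3.65772964e-01] 0.014884203006089279 [0.06145762 0.20982051 0.2050057 ]
[0.47807284 0.06116955 0.05680862] [0.81971441 0.4926335  0.04034849]
```

View pics/w7c.png

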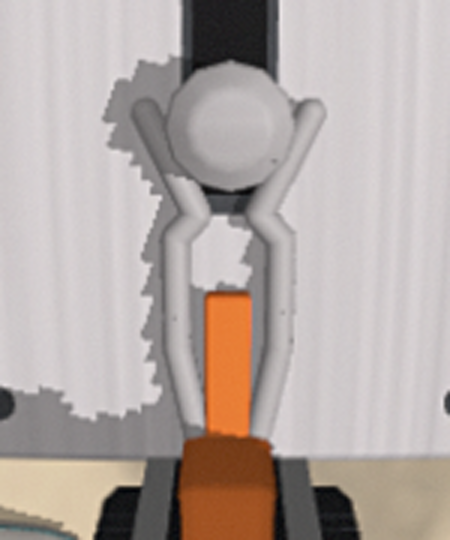

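Legs pass under the head, which sits centred at (229,125) between them. About 22 mm to go. Now a slow push, watching the force.

Request:
{"method": "carry_out", "body": {
  "motion": [
    {"xyz": [0.001, 0, 0], "twist": [0, 0, 0], "claw": -1},
    {"xyz": [0.002, 0, 0], "twist": [0, 0, 0], "claw": -1},
    {"xyz": [0.003, 0, 0], "twist": [0, 0, 0], "claw": -1},
    {"xyz": [0.004, 0, 0], "twist": [0, 0, 0], "claw": -1},
    {"xyz": [0.005, 0, 0], "twist": [0, 0, 0], "claw": -1},
    {"xyz": [0.006, 0, 0], "twist": [0, 0, 0], "claw": -1},
    {"xyz": [0.006, 0, 0], "twist": [0, 0, 0], "claw": -1}
  ]
}}

```text
time_s: 10.98
tcp_pos: [0.4839, 0.0634, 0.0568]
eef_rot: [3.141, -0.0, 0.366]
wrist_force: [0.8, -0.3, -0.5]
opening: 0.0146
```

Request:
{"method": "carry_out", "body": {
  "motion": [
    {"xyz": [0.001, 0, 0], "twist": [0, 0, 0], "claw": -1},
    {"xyz": [0.002, 0, 0], "twist": [0, 0, 0], "claw": -1},
    {"xyz": [0.003, 0, 0], "twist": [0, 0, 0], "claw": -1},
    {"xyz": [0.003, 0, 0], "twist": [0, 0, 0], "claw": -1}
  ]
}}

```text
time_s: 11.48
tcp_pos: [0.4854, 0.064, 0.0565]
eef_rot: [-3.141, 0.002, 0.365]
wrist_force: [-3.0, -1.7, -1.0]
opening: 0.0144
```

Request:
{"method": "carry_out", "body": {
  "motion": [
    {"xyz": [0.001, 0, 0], "twist": [0, 0, 0], "claw": -1},
    {"xyz": [0.002, 0, 0], "twist": [0, 0, 0], "claw": -1},
    {"xyz": [0.002, 0, 0], "twist": [0, 0, 0], "claw": -1}
  ]
}}

```text
time_s: 11.85
tcp_pos: [0.4866, 0.0649, 0.0563]
eef_rot: [-3.14, 0.004, 0.366]
wrist_force: [-4.8, -1.6, 0.4]
opening: 0.0149
```

Request:
{"method": "carry_out", "body": {
  "motion": [
    {"xyz": [0.001, 0, 0], "twist": [0, 0, 0], "claw": -1},
    {"xyz": [0.002, 0, 0], "twist": [0, 0, 0], "claw": -1},
    {"xyz": [0.002, 0, 0], "twist": [0, 0, 0], "claw": -1}
  ]
}}

```text
time_s: 12.22
tcp_pos: [0.4874, 0.0653, 0.0561]
eef_rot: [-3.14, 0.006, 0.365]
wrist_force: [-5.6, -3.8, -0.9]
opening: 0.0149
```

Request:
{"method": "carry_out", "body": {
  "motion": [
    {"xyz": [0.001, 0, 0], "twist": [0, 0, 0], "claw": -1},
    {"xyz": [0.002, 0, 0], "twist": [0, 0, 0], "claw": -1},
    {"xyz": [0.002, 0, 0], "twist": [0, 0, 0], "claw": -1}
  ]
}}

```text
time_s: 12.6
tcp_pos: [0.4877, 0.0655, 0.056]
eef_rot: [-3.139, 0.009, 0.365]
wrist_force: [-9.2, -4.2, 1.7]
opening: 0.015
```

Request:
{"method": "carry_out", "body": {
  "motion": [
    {"xyz": [0.001, 0, 0], "twist": [0, 0, 0], "claw": -1},
    {"xyz": [0.0015, 0, 0], "twist": [0, 0, 0], "claw": -1},
    {"xyz": [0.0015, 0, 0], "twist": [0, 0, 0], "claw": -1}
  ]
}}

```text
time_s: 12.98
tcp_pos: [0.4882, 0.0657, 0.0559]
eef_rot: [-3.138, 0.01, 0.365]
wrist_force: [-10.1, -5.8, 3.0]
opening: 0.0144
```

```bash
python3 - <<'E'
from mv import *
from plant import vision
s,p,R=cur();print(s['time_s'],p,s['eef_rot'],s['opening'],R.inv().apply(s['wrist_force']))
im=vision.get_image('wrist');cv2.imwrite('pics/w8.png',im[:,:,::-1])
crop('pics/w8.png','pics/w8c.png',180,80,330,260,3)
s,p,R=cur();print(p,R.inv().apply(s['wrist_force']))
E
```

```text
12.975 [0.48820679 0.06573743 0.05592414] [-3.13828625  0.01027682  0.3645348 ] 0.014432746066380904 [-11.5232552    1.79659409  -2.93241518]
[0.48823901 0.06573216 0.05595219] [-10.54642725   0.56616024  -2.54870617]
```

View pics/w8c.png

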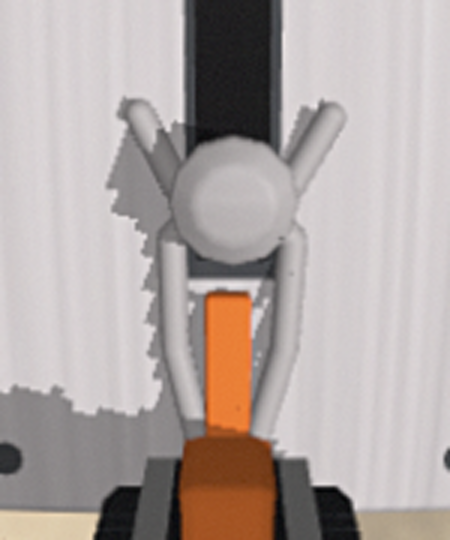

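Bulges (165–300, 225) are spread at the shank, near the peak. Pin is about 1 mm right of the clip axis, so I'll ease right slightly while pushing.

Request:
{"method": "carry_out", "body": {
  "motion": [
    {"xyz": [0.0005, 0.0006, 0], "twist": [0, 0, 0], "claw": -1},
    {"xyz": [0.001, 0.0008, 0], "twist": [0, 0, 0], "claw": -1},
    {"xyz": [0.001, 0.0008, 0], "twist": [0, 0, 0], "claw": -1}
  ]
}}

```text
time_s: 13.4
tcp_pos: [0.4904, 0.0659, 0.0561]
eef_rot: [-3.139, 0.008, 0.365]
wrist_force: [-7.0, -2.7, 0.8]
opening: 0.0151
```

Request:
{"method": "carry_out", "body": {
  "motion": [
    {"xyz": [0.0005, 0, 0], "twist": [0, 0, 0], "claw": -1},
    {"xyz": [0.001, 0, 0], "twist": [0, 0, 0], "claw": -1},
    {"xyz": [0.001, 0, 0], "twist": [0, 0, 0], "claw": -1}
  ]
}}

```text
time_s: 13.78
tcp_pos: [0.4986, 0.0682, 0.0574]
eef_rot: [3.141, -0.005, 0.367]
wrist_force: [2.5, 2.3, 0.6]
opening: 0.0147
```

```bash
python3 - <<'E'
from mv import *
from plant import vision
s,p,R=cur();print(s['time_s'],p,s['eef_rot'],s['opening'],R.inv().apply(s['wrist_force']))
im=vision.get_image('wrist');cv2.imwrite('pics/w9.png',im[:,:,::-1])
crop('pics/w9.png','pics/w9c.png',180,80,330,260,3)
s,p,R=cur();print(p,R.inv().apply(s['wrist_force']),s['eef_rot'])
E
```

```text
13.775 [0.49855161 0.06824825 0.05740306] [ 3.14052543 -0.00519721  0.36728382] 0.014677804032039502 [ 3.15002057 -1.20348406 -0.58504909]
[0.49855541 0.06817156 0.05740581] [4.24012409 0.67355717 0.8348256 ] [ 3.14043297 -0.00520684  0.36713044]
```

View pics/w9c.png

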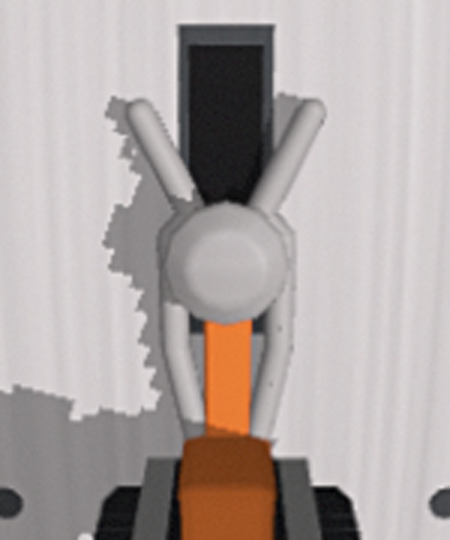

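The legs have snapped past and the pin head now covers the nose end at (226,315). The legs pull the tool forward by about 4 N. I'll press gently to feel the nose.

Request:
{"method": "carry_out", "body": {
  "motion": [
    {"xyz": [0.001, 0, 0], "twist": [0, 0, 0], "claw": -1},
    {"xyz": [0.002, 0, 0], "twist": [0, 0, 0], "claw": -1},
    {"xyz": [0.002, 0, 0], "twist": [0, 0, 0], "claw": -1}
  ]
}}

```text
time_s: 14.2
tcp_pos: [0.4985, 0.0682, 0.0571]
eef_rot: [3.141, -0.002, 0.366]
wrist_force: [2.3, 3.1, 2.1]
opening: 0.015
```

Request:
{"method": "carry_out", "body": {
  "motion": [
    {"xyz": [0.001, 0, 0], "twist": [0, 0, 0], "claw": -1},
    {"xyz": [0.0015, 0, 0], "twist": [0, 0, 0], "claw": -1},
    {"xyz": [0.0015, 0, 0], "twist": [0, 0, 0], "claw": -1}
  ]
}}

```text
time_s: 14.58
tcp_pos: [0.4987, 0.0683, 0.0566]
eef_rot: [-3.141, 0.001, 0.366]
wrist_force: [1.7, 1.2, 1.7]
opening: 0.0149
```

Request:
{"method": "carry_out", "body": {
  "motion": [
    {"xyz": [0.001, 0, 0], "twist": [0, 0, 0], "claw": -1},
    {"xyz": [0.001, 0, 0], "twist": [0, 0, 0], "claw": -1},
    {"xyz": [0.001, 0, 0], "twist": [0, 0, 0], "claw": -1}
  ]
}}

```text
time_s: 14.95
tcp_pos: [0.499, 0.0686, 0.0564]
eef_rot: [-3.141, 0.002, 0.366]
wrist_force: [-0.8, 1.8, -0.4]
opening: 0.0148
```

Request:
{"method": "carry_out", "body": {
  "motion": [
    {"xyz": [0.001, 0, 0], "twist": [0, 0, 0], "claw": -1},
    {"xyz": [0.002, 0, 0], "twist": [0, 0, 0], "claw": -1},
    {"xyz": [0.002, 0, 0], "twist": [0, 0, 0], "claw": -1}
  ]
}}

```text
time_s: 15.32
tcp_pos: [0.5001, 0.0688, 0.0565]
eef_rot: [-3.141, 0.003, 0.365]
wrist_force: [-4.6, 0.1, 1.6]
opening: 0.0148
```

Request:
{"method": "carry_out", "body": {
  "motion": [
    {"xyz": [0.001, 0, 0], "twist": [0, 0, 0], "claw": -1},
    {"xyz": [0.0015, 0, 0], "twist": [0, 0, 0], "claw": -1},
    {"xyz": [0.0015, 0, 0], "twist": [0, 0, 0], "claw": -1}
  ]
}}

```text
time_s: 15.7
tcp_pos: [0.5003, 0.0688, 0.0565]
eef_rot: [-3.14, 0.006, 0.365]
wrist_force: [-6.3, -2.9, 2.5]
opening: 0.015
```

Request:
{"method": "carry_out", "body": {
  "motion": [
    {"xyz": [0.0005, 0, 0], "twist": [0, 0, 0], "claw": -1},
    {"xyz": [0.001, 0, 0], "twist": [0, 0, 0], "claw": -1},
    {"xyz": [0.001, 0, 0], "twist": [0, 0, 0], "claw": -1},
    {"xyz": [0.001, 0, 0], "twist": [0, 0, 0], "claw": -1}
  ]
}}

```text
time_s: 16.2
tcp_pos: [0.5003, 0.0689, 0.0562]
eef_rot: [-3.14, 0.008, 0.364]
wrist_force: [-7.2, -2.8, 2.1]
opening: 0.015
```

```bash
python3 - <<'E'
from mv import *
from plant import vision
import json
s,p,R=cur();print(s['time_s'],p,s['eef_rot'],s['opening'],R.inv().apply(s['wrist_force']))
W=vision.camera_params('wrist');im=vision.get_image('wrist');cv2.imwrite('pics/w10.png',im[:,:,::-1])
crop('pics/w10.png','pics/w10c.png',180,80,330,260,3)
im=vision.get_image('side');cv2.imwrite('pics/s10.png',im[:,:,::-1])
crop('pics/s10.png','pics/s10c.png',190,120,290,200,8)
def f(u,v,z): return R.inv().apply(onz(W,180+u/3-.33,80+v/3-.33,z,True)-p).round(4)
print('pin rel tcp',f(226,268,.069))
s,p,R=cur();print(p,R.inv().apply(s['wrist_force']),s['eef_rot'])
E
```

```text
16.2 [0.50029862 0.06887158 0.0561559 ] [-3.13983156  0.00752221  0.36445089] 0.014951855279823439 [-7.73785486  0.00974789 -2.01518992]
pin rel tcp [ 0.0462  0.0009 -0.0132]
[0.50028411 0.06890045 0.05611641] [-7.37051131  0.47409395 -2.08032842] [-3.13978927  0.0075903   0.36451837]
```

View pics/w10c.png

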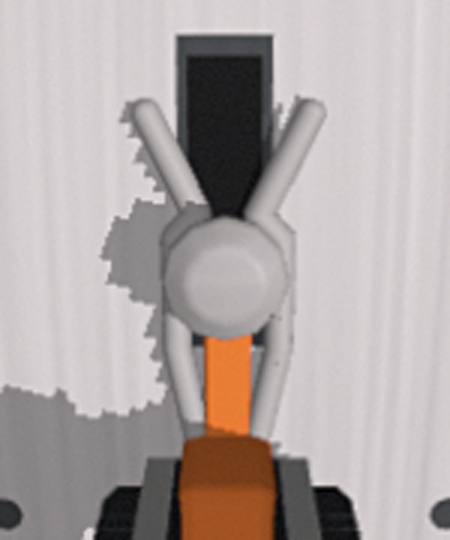

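View pics/s10c.png

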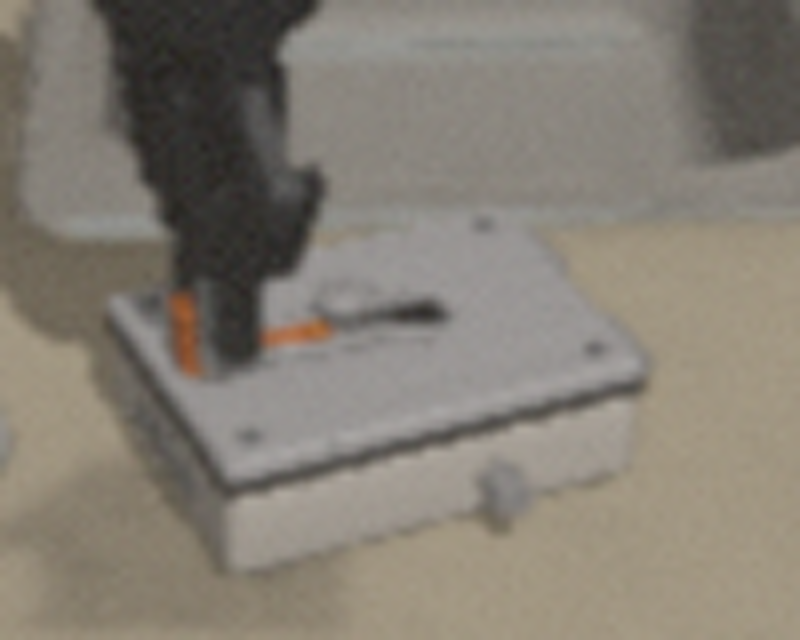

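Pin head at (226,277), i.e. 44.7 mm ahead of the TCP, which equals the seat offset. The force is firm at 7.5 N and no longer advances. Seated: unload, open, check.

Request:
{"method": "carry_out", "body": {
  "motion": [
    {"xyz": [-0.001, 0, 0], "twist": [0, 0, 0], "claw": -1},
    {"xyz": [-0.0025, 0, 0], "twist": [0, 0, 0], "claw": -1},
    {"xyz": [-0.0025, 0, 0], "twist": [0, 0, 0], "claw": -1},
    {"xyz": [-0.0025, 0, 0], "twist": [0, 0, 0], "claw": -0.1},
    {"xyz": [-0.0025, 0, 0], "twist": [0, 0, 0], "claw": -0.1},
    {"xyz": [-0.0025, 0, 0], "twist": [0, 0, 0], "claw": -0.1},
    {"xyz": [-0.0025, 0, 0], "twist": [0, 0, 0], "claw": -0.1}
  ]
}}

```text
time_s: 17.18
tcp_pos: [0.5025, 0.0696, 0.057]
eef_rot: [3.141, -0.001, 0.366]
wrist_force: [-0.5, -0.2, -0.7]
opening: 0.0385
```

```bash
python3 - <<'E'
from mv import *
from plant import vision
s,p,R=cur();print(s['time_s'],p,s['eef_rot'],s['opening'],R.inv().apply(s['wrist_force']))
im=vision.get_image('wrist');cv2.imwrite('pics/w11.png',im[:,:,::-1])
crop('pics/w11.png','pics/w11c.png',160,80,350,280,3)
E
```

```text
17.175 [0.50248027 0.06956364 0.05700502] [ 3.14117734e+00 -1.16722480e-03  3.66076963e-01] 0.03846627447370168 [-0.57075605 -0.04478748  0.65428482]
```

View pics/w11c.png

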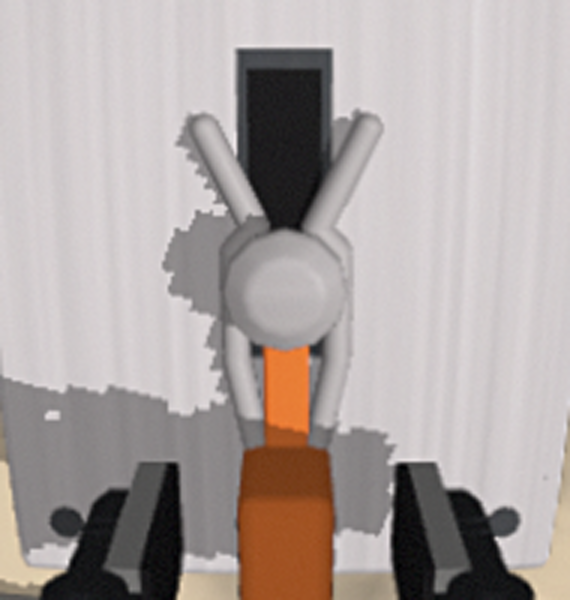

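Released: fingers clear of the tab at (180) and (395), and the clip stayed on the pin. Straight up, then verify.

Request:
{"method": "carry_out", "body": {
  "motion": [
    {"xyz": [0, 0, -0.01], "twist": [0, 0, 0], "claw": -0.1},
    {"xyz": [0, 0, -0.03], "twist": [0, 0, 0], "claw": -0.1},
    {"xyz": [0, 0, -0.06], "twist": [0, 0, 0], "claw": -0.1},
    {"xyz": [0, 0, -0.09], "twist": [0, 0, 0], "claw": -0.1},
    {"xyz": [-0.02, 0, -0.1], "twist": [0, 0, 0], "claw": -0.1},
    {"xyz": [-0.03, 0, -0.1], "twist": [0, 0, 0], "claw": -0.1},
    {"xyz": [-0.03, 0, -0.1], "twist": [0, 0, 0], "claw": -0.1},
    {"xyz": [-0.03, 0, -0.1], "twist": [0, 0, 0], "claw": -0.1}
  ]
}}

```text
time_s: 18.23
tcp_pos: [0.4741, 0.059, 0.1564]
eef_rot: [3.142, 0.0, 0.366]
wrist_force: [0.5, -0.4, 0.5]
opening: 0.0385
```

```bash
python3 - <<'E'
from mv import *
from plant import vision
import json
s,p,R=cur();print(s['time_s'],p,s['eef_rot'],s['wrist_force'])
W=vision.camera_params('wrist');im=vision.get_image('wrist');cv2.imwrite('pics/w12.png',im[:,:,::-1])
json.dump({k:np.array(v).tolist() for k,v in W.items()},open('w12.json','w'))
crop('pics/w12.png','pics/w12c.png',200,40,310,210,3)
im=vision.get_image('side');cv2.imwrite('pics/s12.png',im[:,:,::-1])
crop('pics/s12.png','pics/s12c.png',190,120,290,200,6)
E
```

```text
18.225 [0.47410082 0.05899603 0.15642224] [3.14153757e+00 3.37533834e-04 3.66193684e-01] [ 0.5230476  -0.35411968  0.54462535]
```

View pics/w12c.png

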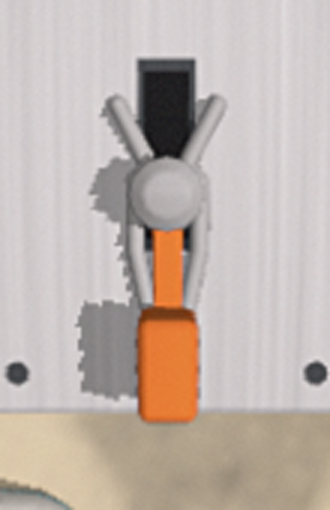

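View pics/s12c.png

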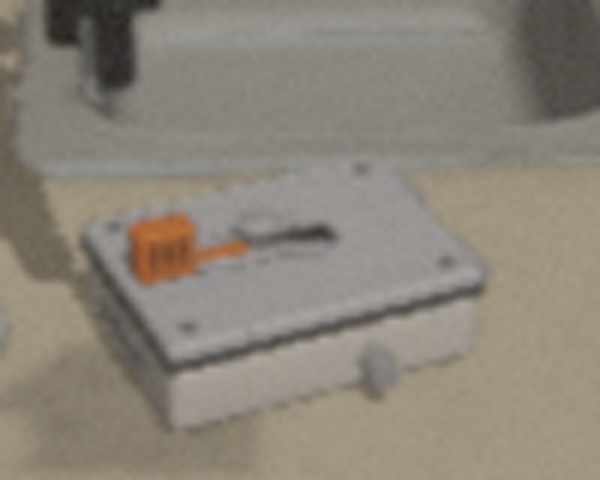

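View pics/s12.png

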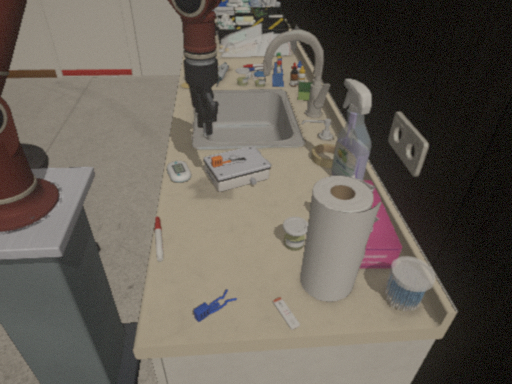

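```bash
python3 - <<'E'
from mv import *
import json
W=json.load(open('w12.json'))
f=lambda u,v,z:onz(W,200+u/3-.33,40+v/3-.33,z,True)
pin=f(166,192,.069)
a,b=f(168,322,.076),f(168,421,.076);c=(a+b)/2
t=(f(113,98,.053)+f(222,98,.053))/2
u=np.array([np.cos(.366),np.sin(.366),0])
print('pin',pin,'tab',c,'tablen',(a-b)@u,'tab-pin',(pin-c)@u,'tips-pin',(t-pin)@u,'lat tab',np.cross(u,c-pin)[2],'lat tip',np.cross(u,t-pin)[2])
E
```

```text
pin [0.54137677 0.08388479 0.069     ] tab [0.499068   0.06703625 0.076     ] tablen 0.026048414606950895 tab-pin 0.04553632355030546 tips-pin 0.02541187588257123 lat tab -0.0005910020926386539 lat tip -0.0003535780691885735
```

Tab to pin is 45.5 mm (nominal 46), tips to pin 25.4 mm (nominal 26), lateral offset 0.6 mm. The clip is seated and the arm is clear.

```bash
python3 - <<'E'
from plant import r, sign_off
print(r.state()['time_s']); print(sign_off())
E
```

```text
18.325
the job is handed in; nothing more can be done
None
```

I gripped the orange-tabbed clip by its tab and slid it along the lid under the pin head. The legs snapped past the shank, I pressed until the pin met the nose, then released and lifted clear. The job was handed in at 18.3 s; sign-off gives no verdict.

- **Forces:** The highest push I read was about 11.5 N as the bulges spread, and about 7.5 N on the nose with no further advance. Force was read at the end of moves, so the peak at the moment of snapping wasn't recorded.
- **Last wrist-view check:** Tab to pin was 45.5 mm (nominal 46) and tips to pin 25.4 mm (nominal 26), with a lateral offset of about 0.6 mm.
- **Flatness and surroundings:** The clip looks flat on the lid, though I judged this by eye and did not measure height or tilt. The reader, cup, pen and blue look-alike look unmoved in the side picture; I did not check the bottle separately.
- **Disagreements:** The top camera put the pin about 3 mm from where the wrist camera did, so I steered by wrist-view relative positions. When I opened the fingers, the tool sprang forward about 2 mm; the clip stayed seated.

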